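# Lock the revolving chess-board stand at its mark

### The arm

A 6-joint arm with a two-finger parallel gripper is mounted at the origin on the work surface. World frame = base frame: x ahead of the robot, y to its left, z up, the work surface at z = 0. Lengths are in mm, angles in rad, forces in N, time in s.
With the tool pointing down it reaches from about 275 to 750 mm from the base axis. Payload 10.2 kg.
Tool frame: the origin (TCP) lies midway between the tips of the shut fingers; the grasp point (between the pads) lies 19 mm behind it; z points along the fingers, y is the line along which they close (so a half turn about z gives the same grasp; the last joint's range is limited). The gripper opens to 85 mm and grips with 20 to 120 N. Pads are 22 mm wide; open, the fingers measure 114 mm over their backs; the gripper's body (76 mm by 85 mm) begins 54 mm behind the grasp point. The pads swing forward as they close: fully open they stand 13 mm farther back than shut.
Start: joints at [0.902, 0.313, 1.498, -0, 1.331, -0.223], TCP at [226.382, 473.69, 231.294] pointing down, gripper open.
Joint ranges: [-2.94, 2.94], [-0.97, 2.17], [0.19, 2.56], [-1.23, 4.37], [0.02, 3.11], [-2.88, 2.88]. Speed limits (rad/s): [2.39, 2.39, 3.01, 3.14, 3.14, 3.14].

### API

Orientations are given as a unit quaternion [w, x, y, z].
In Python, from rig import ctrl gives the robot as it stands.
- The arm moves only by the tool send_rows, never from a script. Its argument "targets" is a list of rows, each a list of 7 numbers: the closure, from -1 (fully open) to 1 (shut), so that 0 is half open, then the shift along the tool's x, y, z in m, then the turn, a rotation vector about the tool's x, y, z in rad. In form: [[claw, dx, dy, dz, ax, ay, az], ...]. A call has exactly 10 rows; each row shifts and turns the commanded pose from where the row before left it, along the tool's axes as they then stand; what a row does not reach is not made up. A row lasts 1/8 s, in which the tool goes at most 62.5 mm and 10.7 degrees, less where a joint would pass 70% of its speed; a pose out of reach is approached as far as the arm can. A call with a gripper value outside its range is refused whole. The fingers move at their own pace and stop on an object; "squeeze" is the grip in N (left out, the last holds). Time passes only in rows, so rows that do not move let the fingers close, or fill a call up. It gives the time, the measured TCP pose, the force, the opening and the grip force at its end, in the units of the state.
- ctrl.sense(): the state, without advancing time (a new reading comes with each control period).
- ctrl.capture(name): name is "scene" or "top" or "wrist"; returns a dict with "img" (420x560x3 uint8, red, green, blue), "camera_matrix" (3x3 intrinsics, pixels), "k1" (the pictures are not rectified: a ray, as slopes to the right and down, at radius r is drawn at 1 + k1 r^2 times it, then the intrinsics apply), "R" (3x3) and "t" (3): a world point X has camera coordinates R X + t. Camera axes: x right, y down, z forward; pixel columns grow to the right and rows downward; lengths in mm; the calibration is good to about 2 mm. A picture is of the moment at which its call begins. There is no depth.
- ctrl.finish_job(): hands the job in; it is judged then, once.
Trained networks look in a picture, given as the dict that the camera call returned (one of the last four; its "shot" number tells which), for a name from the list of things; names that differ only in an ending like _2 or _b are one class to them, and where a whole thing is asked for, a point or a joint stands for the part that bears it (a point fixed in the world has none). Each returns a list of dicts, best first, with "score" (0 to 1); they miss things now and then, are a little off and sometimes report something else, mostly with a low value. They report only what shows in the picture. A call takes as long as a camera call.
- ctrl.boxes_of(query, picture): "extent" ([left, top, width, height] in pixels, round what is visible of it).
- ctrl.landmark_of(query, picture): "point" ([column, row] in pixels: a listed point, or the origin of a listed thing).
The state is a dict: "time_s": time; "joints": joint angles; "dq": joint speeds; "tau": joint torques, N m; "eef_pos": TCP position; "ee_rot": TCP orientation; "force": force on the tool from outside, world axes, zero at the start; "wrist_torque": the same for the moment, N m; "grip_width": opening from 0.0 (shut) to 1.0 (fully open); "grip_force": force on a finger pad.
Only numpy, scipy, OpenCV 4.12 (cv2) and the standard library are available. Lean on these libraries where they do the work, as an engineer would, in place of code of your own. Each camera call takes 0.05 s, during which the arm holds its last target. There are 200 camera calls.

### The job

Get the revolving stand ready for the chess board: stand the steel locking pin in the guide hole beside the pointer, and turn the wheel by its raised rim until its engraved mark faces the pointer and the pin drops fully home into the wheel's notch. With the pin home, turn the rim gently on against it so that the pin takes about 12 N, and never over 15 N, for about a second, to check that the lock holds, then let go of everything. Leave the tin, the coaster and the two chess pieces where they are.

Things in the scene. Friction and masses are not known exactly. Their poses are not given: they have to be found in the camera images.
- base: Fixed round dark-wood base, 200 mm across, 12 mm thick; origin at its underside's centre, on the wheel's axis, z up. Its +x points to the dark steel guide block with the pointer: 73 to 112 mm out along +x, 34 mm wide, from 26 to 58 mm above the table, over the wheel's flange. The base's top is the floor the pin stands on when home.
- wheel: Aluminium wheel on the base's upright axis, 0.6 kg; friction about 0.1 N m, no spring or detent. Origin as the base's; +x points to the mark and meets the base's +x at the goal. Flange 188 mm across, 14 to 24 mm above the table. Raised rim to grasp: smooth ring wall (pinches slip), radius 60 to 70 mm, 24 to 46 mm above the table; inside it flat at 24 mm but for a hub 36 mm wide, 6 mm high.
- mark (a point): Middle of the engraved dark radial line on the top of the rim wall, 65 mm from the axis on the wheel's +x, 46 mm above the table; it goes on inwards over the wheel's face. It starts 0.5 to 1.35 rad clockwise (from above) of the pointer. The flange's only notch, 11.4 mm wide, from radius 75 mm outwards, lies outside it, up to 3.5 mm aside either way: only feel tells where the pin drops.
- pointer (a point): Tip of the small dark steel pointer on the guide block's inner face, 66.5 mm from the axis on the base's +x, just above the rim's top (48.5 mm above the table).
- guide (a point): Centre of the mouth of the guide hole, on the block's top face, 84 mm from the axis, 58 mm above the table. Hole 11.2 mm wide, 3 mm lead-in chamfer, 32 mm deep (through), upright. In the notch the pin falls 12 mm and blocks the wheel, with up to 3 mm play; a pin wedged half-way falls once the push eases. Load on the pin = (rim push x 65 mm + wrist twist about z - 0.1 N m) / 84 mm.
- pin: Loose upright steel pin, about 80 g: shank 10 mm in diameter, 50 mm long, foot slightly chamfered; above it a round head 20 mm in diameter, 18 mm high (50 to 68 mm above the foot). Origin at the centre of its foot, z up. It starts in the pin block, foot 10 mm above the table. In the guide hole, resting on the flange, its foot is at 24 mm; fully home at 12 mm.
- pin_block: Fixed maple block 44 x 44 mm, 30 mm high, that keeps the pin in an 11.6 mm wide, 20 mm deep hole at its centre; origin at the centre of its underside.
- tin: Loose closed steel tin with a twist cap, 65 mm across, 56 mm high; origin at the centre of its underside. Not to be moved.
- coaster: Loose round white ceramic coaster, 96 mm across, 9 mm thick; origin at the centre of its underside. Not to be moved.
- knight: Loose maple chess knight, base 38 mm across, 70 mm high; origin at the centre of its underside. Not to be moved.
- queen: Loose black plastic chess queen, base 40 mm across, 90 mm high; origin at the centre of its underside. Not to be moved.

How it is judged:
By the outcome, as a careful person would: the job done as asked, in the order asked, and still so for the second after the job is handed in, with the robot touching nothing.
It also fails if it takes over 72 s, if anything falls off the work surface, if the arm or the gripper's body presses on something with over 40 N, if the wrist force passes 120 N, or if a joint passes its speed limit or range.

## Working session

There is one attempt and no reset: what is moved stays moved. The work goes in short steps, Python scripts to look and compute and a tool call to move; the robot and the scene stay as the last step left them, time stands still between calls to the robot, and variables do not carry over. Pictures are saved under pics/ and viewed, at most 10 in all, crops included, and the job is handed in when it is done.

Besides the shell and the picture viewer there is one more tool, called after ">>>" by a JSON object that holds its "op" and its "data". send_rows: Moves the arm, as the interface text tells. Its arguments: {"type":"object","properties":{"targets":{"type":"array"},"squeeze":{"type":"number"}},"required":["targets"]}

```bash
mkdir -p pics; ls; cat > h.py <<'E'
import numpy as np, cv2
from rig import ctrl
from scipy.spatial.transform import Rotation as Ro
def ray(c,px):
    K=np.array(c["camera_matrix"],float); k=c["k1"]
    d=np.array([(px[0]-K[0,2])/K[0,0],(px[1]-K[1,2])/K[1,1]]); u=d.copy()
    for _ in range(30): u=d/(1+k*(u@u))
    R=np.array(c["R"]);t=np.array(c["t"])
    return -R.T@t, R.T@np.array([u[0],u[1],1])
def at(c,px,z):
    o,v=ray(c,px); return o+v*(z-o[2])/v[2]
def proj(c,X):
    K=np.array(c["camera_matrix"],float);p=np.array(c["R"])@X+np.array(c["t"]);u=p[:2]/p[2];u=u*(1+c["k1"]*(u@u))
    return u*[K[0,0],K[1,1]]+[K[0,2],K[1,2]]
def save(c,n): cv2.imwrite(f"pics/{n}.png",np.array(c["img"])[:,:,::-1])
E
python3 - <<'E'
from h import *
s=ctrl.sense();print(s)
Z=dict(base=0,wheel=0,mark=46,pointer=48.5,guide=58,pin=10,pin_block=0,tin=0,coaster=0,knight=0,queen=0)
for n in("top","scene"):
    c=ctrl.capture(n);save(c,n+"0");print(n,-np.array(c["R"]).T@c["t"])
    for q,z in Z.items():
        r=ctrl.landmark_of(q,c)
        for d in r[:2]: print(q,round(d["score"],2),np.round(d["point"],1),np.round(at(c,d["point"],z),1))
E
python3 -c "
import cv2,numpy as np
a=cv2.imread('pics/top0.png');print(a.shape)"
```

```text
pics
{'time_s': 0.0, 'joints': array([ 9.01588221e-01,  3.13433862e-01,  1.49845448e+00, -1.95309358e-05,
        1.33099515e+00, -2.23372956e-01]), 'dq': array([-0.00191922, -0.00034156,  0.00069174, -0.00146862,  0.0010203 ,
        0.00172246]), 'tau': array([ 3.60696977e-04, -4.12265933e+01, -2.59744227e+01, -1.62246470e-04,
        4.15599294e-03, -1.31421214e-05]), 'eef_pos': array([226.22083062, 473.46818831, 230.73678493]), 'ee_rot': array([-2.70022134e-04,  2.21073630e-01,  9.75256906e-01, -5.86297660e-04]), 'force': array([-0.07889235, -0.96167346,  1.29332323]), 'wrist_torque': array([ 0.02041536, -0.04494745,  0.02647629]), 'grip_force': 0.0, 'grip_width': 0.9984959499068351}
top [4.79464124e+02 6.06702759e-01 1.17003722e+03]
base 0.8 [257.2 239.5] [569.9  76.8   0. ]
wheel 0.8 [256.8 238.9] [571.5  77.8   0. ]
wheel 0.53 [179.6 260.8] [518.7 280.2   0. ]
mark 0.6 [274.5 217.8] [620.4  29.1  46. ]
mark 0.4 [166.5 186.3] [708.1 304.5  46. ]
pointer 0.59 [247.  211.9] [636.8  98.5  48.5]
pointer 0.34 [179.3 258. ] [524.1 269.4  48.5]
guide 0.92 [243.3 201.9] [661.1 106.7  5
[... 428 characters left out ...]
 0.67 [302.4 193.9] [562.2  79.4  -0. ]
mark 0.82 [287.2 202.6] [617.  34.  46.]
mark 0.18 [388.1 169.2] [565.1 267.3  46. ]
pointer 0.82 [319.7 203. ] [632.1  98.9  48.5]
pointer 0.54 [385.5 168.1] [563.1 261.6  48.5]
guide 0.7 [320.8 206.7] [649.3  96.6  58. ]
pin 0.69 [116.8 202.3] [ 520.4 -322.4   10. ]
pin 0.57 [115.9 200.1] [ 513.8 -324.4   10. ]
pin_block 0.63 [117.3 204.9] [ 519.3 -323.8   -0. ]
pin_block 0.16 [321.9 207.8] [608.2 112.5   0. ]
tin 0.89 [387.7 169.4] [526.1 286.9  -0. ]
coaster 0.85 [426.6 236.6] [721.4 307.2   0. ]
coaster 0.18 [390.1 168.8] [525.3 292.9   0. ]
knight 0.62 [367.5 264.3] [764.1 168.1   0. ]
queen 0.91 [202.8 285.8] [ 754.  -158.2    0. ]
(420, 560, 3)
```

View pics/top0.png

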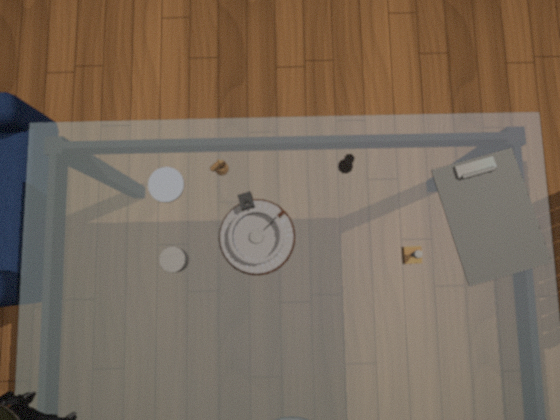

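View pics/scene0.png

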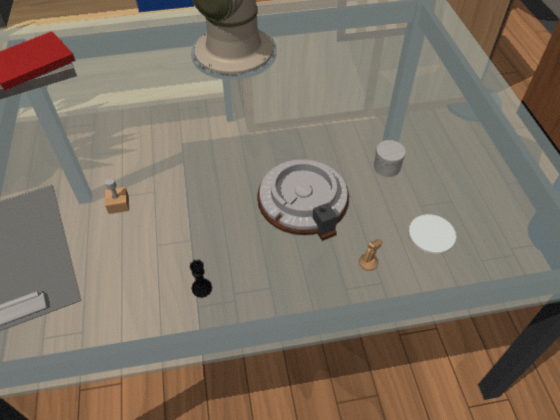

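The top view shows the wheel at about (257,238), the guide block at (246,201), the mark line ending near (283,213) and the pin block at (412,255). The scene view agrees roughly. Next I go over the stand for a close look with the wrist camera.

>>> {"op": "send_rows", "data": {"targets": [[-1, -0.0435, -0.0228, -0.01, 0, 0, 0], [-1, -0.0435, -0.0228, -0.01, 0, 0, 0], [-1, -0.0435, -0.0228, -0.01, 0, 0, 0], [-1, -0.0435, -0.0228, -0.01, 0, 0, 0], [-1, -0.0435, -0.0228, -0.01, 0, 0, 0], [-1, -0.0435, -0.0228, -0.01, 0, 0, 0], [-1, -0.0435, -0.0228, -0.01, 0, 0, 0], [-1, -0.0435, -0.0228, -0.01, 0, 0, 0], [-1, -0.0435, -0.0228, -0.01, 0, 0, 0], [-1, -0.0435, -0.0228, -0.01, 0, 0, 0]]}}

```text
time_s: 2.45
eef_pos: [521.3, 78.9, 331.7]
ee_rot: [0.0, 0.221, 0.975, 0.0]
force: [0.4, -0.1, 0.6]
grip_width: 0.999
grip_force: 0.0
```

```bash
cat >> h.py <<'E'
def yaw(s):
    x=Ro.from_quat(np.roll(s["ee_rot"],-1)).as_matrix()[:,0]; return np.arctan2(x[1],x[0])
def togo(s,X,y=None):  # tool-frame shift (mm) and z turn to reach X, yaw y (tool down)
    w=yaw(s);d=np.array(X)-s["eef_pos"];c,n=np.cos(w),np.sin(w)
    a=0 if y is None else (w-y+np.pi)%(2*np.pi)-np.pi
    return np.round([c*d[0]+n*d[1],n*d[0]-c*d[1],-d[2],a],3)
E
python3 - <<'E'
from h import *
s=ctrl.sense();print(s["eef_pos"],s["joints"],yaw(s),s["force"])
Z=dict(base=0,wheel=0,mark=46,pointer=48.5,guide=58,knight=0,tin=0)
c=ctrl.capture("wrist");save(c,"w1");print(-np.array(c["R"]).T@c["t"])
for q,z in Z.items():
    for d in ctrl.landmark_of(q,c)[:2]: print(q,round(d["score"],2),np.round(d["point"],1),np.round(at(c,d["point"],z),1))
E
```

```text
[521.33333545  78.94926895 331.73330821] [-7.21123053e-02  2.68815529e-01  1.29796677e+00  2.37233934e-05
  1.57453825e+00 -1.19695319e+00] 2.6956372929275796 [ 0.38111069 -0.09068537  0.64195254]
[447.79138339 113.99409433 474.3090175 ]
base 0.77 [291.1 191.9] [577.8  73.9   0. ]
base 0.44 [274.  245.6] [640.1  18.    0. ]
wheel 0.63 [291.2 191.3] [577.   74.4   0. ]
wheel 0.43 [271.2 247.6] [641.2  12.9   0. ]
mark 0.62 [274.5 246.7] [623.2  27.2  46. ]
pointer 0.71 [322.8 237.9] [637.7  89.1  48.5]
pointer 0.4 [425.8  82.8] [514.2 267.5  48.5]
guide 0.96 [334.4 252.9] [659.   94.8  58. ]
guide 0.5 [424.4  85.4] [514.7 261.9  58. ]
knight 0.71 [404.4 274.1] [765.5 172.8   0. ]
knight 0.49 [288.2 188.5] [571.7  72.4   0. ]
tin 0.93 [424.5  81.8] [520.  283.9   0. ]
```

View pics/w1.png

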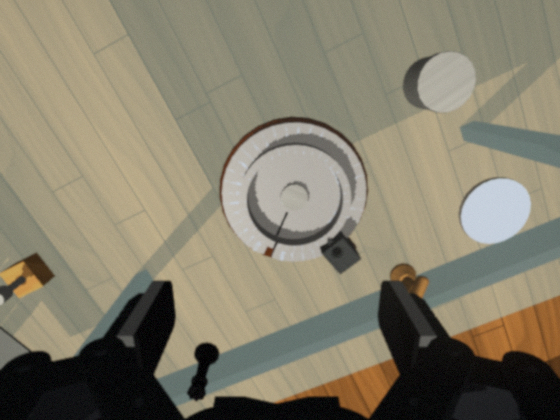

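The wrist view shows the hub at (294,194), the mark line from (286,212) to (275,242) with the dark notch beyond it at (269,252), and the guide hole near (338,250). Now to the pin.

>>> {"op": "send_rows", "data": {"targets": [[-0.3, -0.0123, -0.0351, 0.008, 0, 0, 0], [-0.3, -0.0123, -0.0351, 0.008, 0, 0, 0], [-0.3, -0.0123, -0.0351, 0.008, 0, 0, 0], [-0.3, -0.0123, -0.0351, 0.008, 0, 0, 0], [-0.3, -0.0123, -0.0351, 0.008, 0, 0, 0], [-0.3, -0.0123, -0.0351, 0.008, 0, 0, 0], [-0.3, -0.0123, -0.0351, 0.008, 0, 0, 0], [-0.3, -0.0123, -0.0351, 0.008, 0, 0, 0], [-0.3, -0.0123, -0.0351, 0.008, 0, 0, 0], [-0.3, -0.0123, -0.0351, 0.008, 0, 0, 0]]}}

```text
time_s: 4.1
eef_pos: [480.2, -289.6, 251.2]
ee_rot: [0.0, 0.22, 0.975, -0.0]
force: [0.8, 0.1, -0.3]
grip_width: 0.652
grip_force: 0.0
```

```bash
python3 - <<'E'
from h import *
s=ctrl.sense();print(s["eef_pos"],s["joints"],yaw(s))
c=ctrl.capture("wrist");save(c,"w2")
for q,z in dict(pin=10,pin_block=0).items():
    for d in ctrl.landmark_of(q,c)[:2]: print(q,round(d["score"],2),np.round(d["point"],1),np.round(at(c,d["point"],z),1))
    for d in ctrl.boxes_of(q,c)[:2]: print(q,round(d["score"],2),np.round(d["extent"],1))
for X in ([519,-323,78],[519,-323,30],[519,-323,60]): print(X,proj(c,np.array(X,float)))
E
```

```text
[ 480.20817033 -289.57562838  251.21831432] [-7.51581462e-01  3.79210818e-01  1.35332098e+00  6.71488897e-05
  1.40883262e+00 -1.87790406e+00] 2.6971081061032525
pin 0.69 [265.8 212.3] [ 521.3 -322.8   10. ]
pin 0.93 [255.6 213.2  20.8  33.3]
pin_block 0.86 [270.  210.9] [ 524.8 -319.4    0. ]
pin_block 0.82 [240.3 186.1  56.1  50.2]
[519, -323, 78] [262.51790953 233.76076237]
[519, -323, 30] [264.18345957 216.6454605 ]
[519, -323, 60] [263.19188605 226.83397987]
```

View pics/w2.png

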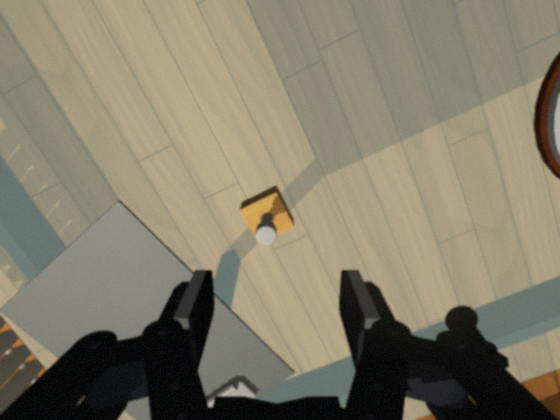

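```bash
python3 - <<'E'
from h import *
s=ctrl.sense()
c=ctrl.capture("wrist")
g=cv2.cvtColor(np.array(c["img"]),cv2.COLOR_RGB2HSV)[215:255,245:287]
m=((g[...,1]<45)&(g[...,2]>140)).astype(np.uint8)
n,l,st,ce=cv2.connectedComponentsWithStats(m);k=1+np.argmax(st[1:,4]);print(st[k],ce[k]+[245,215])
p=ce[k]+[245,215]
X=at(c,p,76);print(X,at(c,(265.5,235.5),78)); print("togo",togo(s,[X[0],X[1],49]))
E
```

```text
[ 10  12  20  19 289] [264.1799308  235.69896194]
[ 522.60057644 -321.57775635   76.        ] [ 522.22925725 -319.92347343   78.        ]
togo [-52.378 -11.959 202.572   0.   ]
```

>>> {"op": "send_rows", "data": {"targets": [[-0.3, -0.0065, -0.0015, 0.016, 0, 0, 0], [-0.3, -0.0065, -0.0015, 0.016, 0, 0, 0], [-0.3, -0.0065, -0.0015, 0.016, 0, 0, 0], [-0.3, -0.0065, -0.0015, 0.016, 0, 0, 0], [-0.3, -0.0065, -0.0015, 0.016, 0, 0, 0], [-0.3, -0.0065, -0.0015, 0.016, 0, 0, 0], [-0.3, -0.0065, -0.0015, 0.016, 0, 0, 0], [-0.3, -0.0065, -0.0015, 0.016, 0, 0, 0], [-0.3, 0, 0, 0.012, 0, 0, 0], [-0.3, 0, 0, 0, 0, 0, 0]]}}

```text
time_s: 5.65
eef_pos: [521.6, -322.2, 110.3]
ee_rot: [-0.001, 0.221, 0.975, 0.0]
force: [-0.2, 0.2, 0.4]
grip_width: 0.649
grip_force: 0.0
```

```bash
python3 - <<'E'
from h import *
s=ctrl.sense();print(s["eef_pos"],s["force"])
c=ctrl.capture("wrist");save(c,"w3")
for d in ctrl.boxes_of("pin",c)[:2]: print(round(d["score"],2),np.round(d["extent"],1))
for z in(78,60):print(proj(c,np.array([522.5,-321,z])))
print("tcp",proj(c,s["eef_pos"]), "axis", proj(c,s["eef_pos"]+[0,0,-40]))
for p in ((270,330),):
  for z in(78,):print(at(c,p,z))
E
```

```text
[ 521.55619448 -322.23020941  110.28635491] [-0.20422671  0.19220644  0.41275358]
0.65 [257.7 207.1  39.5  58.9]
[279.57208643 249.98374975]
[279.32180536 236.846756  ]
tcp [276.77618104 279.85090432] axis [276.72404183 243.54665239]
[ 566.15135066 -347.83823625   78.        ]
```

View pics/w3.png

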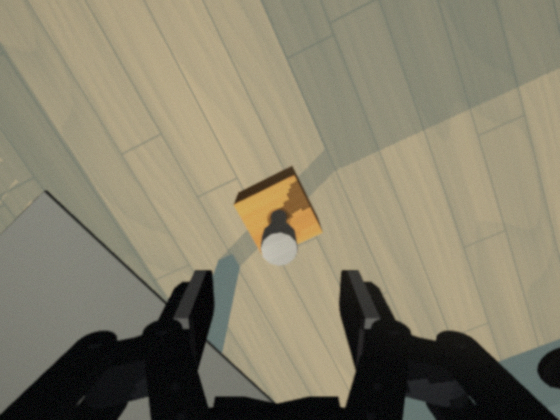

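The head's top centre is at (280,249), within a pixel of what I predicted, so I descend and grip.

>>> {"op": "send_rows", "data": {"targets": [[-0.3, 0, 0.0015, 0.02, 0, 0, 0], [-0.3, 0, 0, 0.02, 0, 0, 0], [-0.3, 0, 0, 0.012, 0, 0, 0], [-0.3, 0, 0, 0.009, 0, 0, 0], [1, 0, 0, 0, 0, 0, 0], [1, 0, 0, 0, 0, 0, 0], [1, 0, 0, 0, 0, 0, 0], [1, 0, 0, 0, 0, 0, 0], [1, 0, 0, 0, 0, 0, 0], [1, 0, 0, 0, 0, 0, 0]], "squeeze": 40}}

```text
time_s: 7.0
eef_pos: [523.0, -321.5, 51.0]
ee_rot: [0.001, 0.221, 0.975, -0.0]
force: [0.4, 0.4, 6.7]
grip_width: 0.203
grip_force: 39.2
```

>>> {"op": "send_rows", "data": {"targets": [[1, 0, 0, -0.03, 0, 0, 0], [1, 0, 0, -0.04, 0, 0, 0], [1, 0.0115, 0.0438, -0.02, 0, 0, 0], [1, 0.0115, 0.0438, -0.02, 0, 0, 0], [1, 0.0115, 0.0438, 0, 0, 0, 0], [1, 0.0115, 0.0438, 0, 0, 0, 0], [1, 0.0115, 0.0438, 0, 0, 0, 0], [1, 0.0115, 0.0438, 0, 0, 0, 0], [1, 0.0115, 0.0438, 0, 0, 0, 0], [1, 0.0115, 0.0438, 0, 0, 0, 0]]}}

```text
time_s: 8.25
eef_pos: [590.5, 36.1, 159.9]
ee_rot: [-0.0, 0.221, 0.975, -0.0]
force: [0.5, -0.3, -1.6]
grip_width: 0.204
grip_force: 39.2
```

```bash
python3 - <<'E'
from h import *
s=ctrl.sense();print(s["eef_pos"],s["force"],s["grip_width"],yaw(s))
c=ctrl.capture("wrist");save(c,"w4")
Z=dict(base=0,wheel=0,mark=46,pointer=48.5,guide=58)
for q,z in Z.items():
    for d in ctrl.landmark_of(q,c)[:2]: print(q,round(d["score"],2),np.round(d["point"],1),np.round(at(c,d["point"],z),1))
E
```

```text
[590.53206545  36.08486422 159.8830252 ] [ 0.5247763  -0.2780802  -1.59381676] 0.2037637234813804 2.695751396641476
base 0.84 [309.4 152.3] [574.9  74.    0. ]
wheel 0.62 [313.9 154.3] [578.1  76.7   0. ]
mark 0.65 [287.8 242.8] [623.4  29.9  46. ]
pointer 0.6 [370.4 230.1] [639.9  91.5  48.5]
guide 0.9 [391.4 253.4] [659.7  98.3  58. ]
```

View pics/w4.png

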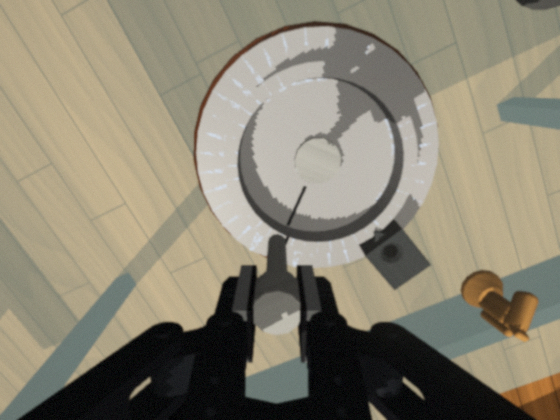

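```bash
python3 - <<'E'
from h import *
s=ctrl.sense();e=s["eef_pos"]
c=ctrl.capture("wrist")
R=Ro.from_quat(np.roll(s["ee_rot"],-1)).as_matrix()
for k in(41,27,8.9):
  print(k,proj(c,e-[0,0,k]))
for k in(9,27):print("head",proj(c,e+[0,0,k]))
print("hub",at(c,(319,160),30),"guide",at(c,(391.4,253.4),58), "blk corners",[np.round(at(c,p,58),1) for p in((360,243),(396,290),(431,265),(397,222))])
im=np.array(c["img"])
cv2.imwrite("pics/w4c.png",cv2.resize(im[200:340,210:450,::-1],None,fx=3.3,fy=3.3,interpolation=cv2.INTER_CUBIC))
E
```

```text
41 [276.83512791 242.81199457]
27 [276.83254172 253.76495261]
8.9 [276.82857003 270.45586017]
head [276.82371942 290.63215235]
head [276.81754985 315.97371906]
hub [577.74525545  75.56661347  30.        ] guide [659.81656533  95.85809799  58.        ] blk corners [array([641.7,  77.7,  58. ]), array([691.1,  88.5,  58. ]), array([682.1, 119.8,  58. ]), array([637.8, 108.1,  58. ])]
```

View pics/w4c.png

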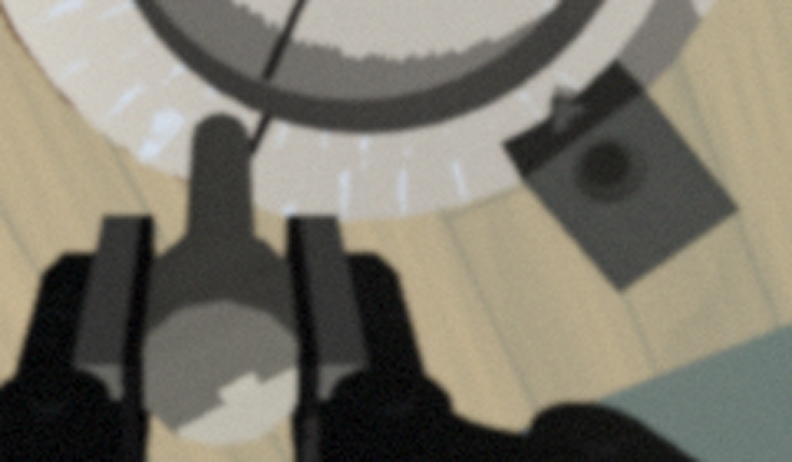

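The pin hangs true: its foot shows at (277,243) and the prediction was (276.8,242.8). The hole mouth is at about (394,250.5), so I hover above it.

>>> {"op": "send_rows", "data": {"targets": [[1, -0.0057, 0.0143, 0, 0, 0, 0], [1, -0.0057, 0.0143, 0, 0, 0, 0], [1, -0.0057, 0.0143, 0, 0, 0, 0], [1, -0.0057, 0.0143, 0, 0, 0, 0], [1, -0.0057, 0.0143, 0.01, 0, 0, 0], [1, -0.0057, 0.0143, 0.01, 0, 0, 0], [1, 0, 0, 0.01, 0, 0, 0], [1, 0, 0, 0.01, 0, 0, 0], [1, 0, 0, 0, 0, 0, 0], [1, 0, 0, 0, 0, 0, 0]]}}

```text
time_s: 9.85
eef_pos: [658.6, 97.0, 120.8]
ee_rot: [0.0, 0.221, 0.975, 0.0]
force: [-0.1, 0.2, -1.0]
grip_width: 0.206
grip_force: 39.4
```

```bash
python3 - <<'E'
from h import *
s=ctrl.sense();e=s["eef_pos"];print(e,s["force"])
G=[]
for k in range(3):
    c=ctrl.capture("wrist")
    for d in ctrl.landmark_of("guide",c)[:1]:
        G.append(at(c,d["point"],58));print(round(d["score"],2),np.round(d["point"],1),np.round(G[-1],1),"foot",proj(c,e-[0,0,41]), "below",proj(c,[e[0],e[1],58]))
im=np.array(c["img"])
cv2.imwrite("pics/w5c.png",cv2.resize(im[170:310,180:380,::-1],None,fx=4,fy=4,interpolation=cv2.INTER_CUBIC))
E
```

```text
[658.59784232  96.96167019 120.82865161] [-0.10570756  0.2476461  -1.04385123]
0.66 [281.2 229.1] [660.3  99.2  58. ] foot [276.74463881 242.73891896] below [276.73145857 228.25084814]
0.98 [276.3 227.8] [658.4  97.   58. ] foot [276.43656161 242.60402713] below [276.44752073 228.12706345]
0.66 [279.2 228. ] [659.1  98.6  58. ] foot [276.33053667 242.89271431] below [276.3552011  228.38837737]
```

View pics/w5c.png

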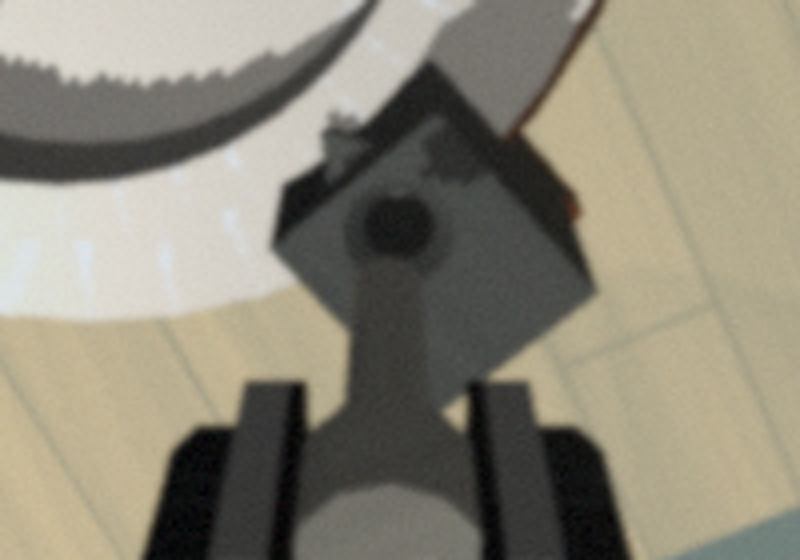

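The hole shows at (279,226.5) and the foot at (277.5,242.7), against a predicted spot below it of about (277.5,228). That means shifting about 0.5 mm in x and 0.9 mm in y, then going down into the chamfer.

>>> {"op": "send_rows", "data": {"targets": [[1, 0.0005, 0.0009, 0.005, 0, 0, 0], [1, 0, 0, 0.005, 0, 0, 0], [1, 0, 0, 0.005, 0, 0, 0], [1, 0, 0, 0.004, 0, 0, 0], [1, 0, 0, 0.003, 0, 0, 0], [1, 0, 0, 0.002, 0, 0, 0], [1, 0, 0, 0.002, 0, 0, 0], [1, 0, 0, 0.001, 0, 0, 0], [1, 0, 0, 0.001, 0, 0, 0], [1, 0, 0, 0, 0, 0, 0]]}}

```text
time_s: 11.4
eef_pos: [658.5, 98.3, 92.3]
ee_rot: [0.0, 0.221, 0.975, 0.0]
force: [2.0, 0.6, -1.5]
grip_width: 0.204
grip_force: 39.3
```

>>> {"op": "send_rows", "data": {"targets": [[1, 0, 0, 0.003, 0, 0, 0], [1, 0, 0, 0.003, 0, 0, 0], [1, 0, 0, 0.003, 0, 0, 0], [1, 0, 0, 0.003, 0, 0, 0], [1, 0, 0, 0.003, 0, 0, 0], [1, 0, 0, 0.003, 0, 0, 0], [1, 0, 0, 0.003, 0, 0, 0], [1, 0, 0, 0.002, 0, 0, 0], [1, 0, 0, 0.001, 0, 0, 0], [1, 0, 0, 0, 0, 0, 0]]}}

```text
time_s: 12.65
eef_pos: [658.5, 98.3, 68.3]
ee_rot: [0.0, 0.221, 0.975, 0.0]
force: [4.8, 2.3, 1.6]
grip_width: 0.206
grip_force: 39.5
```

```bash
python3 - <<'E'
from h import *
s=ctrl.sense();print(s["eef_pos"],s["force"],s["wrist_torque"],s["joints"])
E
```

```text
[658.54181624  98.33994124  68.27171431] [4.7969844  2.26226071 1.55774604] [ 0.31493171 -0.83836938  0.00636632] [-2.73740508e-02  7.70447810e-01  1.20596291e+00  1.18540028e-04
  1.16490583e+00 -1.15237835e+00]
```

>>> {"op": "send_rows", "data": {"targets": [[-0.3, 0, 0, 0, 0, 0, 0], [-0.3, 0, 0, 0, 0, 0, 0], [-0.3, 0, 0, 0, 0, 0, 0], [-0.3, 0, 0, -0.015, 0, 0, 0], [-0.3, 0, 0, -0.02, 0, 0, 0], [-0.3, 0, 0, -0.03, 0, 0, 0], [-0.3, 0.01, -0.02, -0.03, 0, 0, 0], [-0.3, 0.02, -0.03, -0.02, 0, 0, 0], [-0.3, 0.02, -0.03, 0, 0, 0, 0], [-0.3, 0, 0, 0, 0, 0, 0]]}}

```text
time_s: 13.9
eef_pos: [577.8, 46.9, 185.0]
ee_rot: [0.001, 0.222, 0.975, -0.0]
force: [-0.6, 0.6, -0.0]
grip_width: 0.655
grip_force: 0.0
```

```bash
python3 - <<'E'
from h import *
s=ctrl.sense();e=s["eef_pos"];print(e,s["force"],yaw(s))
for k in range(3):
    c=ctrl.capture("wrist")
    for q,z in dict(base=0,wheel=0,mark=46,pointer=48.5,pin=24).items():
        for d in ctrl.landmark_of(q,c)[:1]: print(q,round(d["score"],2),np.round(d["point"],1),np.round(at(c,d["point"],z),1))
save(c,"w6")
print("guide",at(c,proj(c,np.array([659,98.5,92])),92),proj(c,np.array([659,98.5,92])),proj(c,np.array([577.5,76,30])))
E
```

```text
[577.80531717  46.86825187 184.97998436] [-0.64130958  0.64782006 -0.01736096] 2.6945029533786244
base 0.84 [301.7 165.9] [575.8  73.5   0. ]
wheel 0.84 [302.5 164.2] [574.6  74.8   0. ]
mark 0.84 [281.  248.7] [623.8  28.9  46. ]
pointer 0.6 [351.9 234.3] [636.5  88.8  48.5]
pin 0.77 [363.5 239.3] [657.3  97.2  24. ]
base 0.83 [301.3 166.5] [577.   74.2   0. ]
wheel 0.95 [305.7 167.2] [579.3  77.5   0. ]
mark 0.87 [278.4 248.1] [622.9  28.8  46. ]
pointer 0.78 [357.6 235.7] [640.1  93.9  48.5]
pin 0.59 [363.7 240.8] [659.1  98.1  24. ]
base 0.76 [301.8 166. ] [576.3  74.5   0. ]
wheel 0.78 [302.5 166.7] [577.2  74.8   0. ]
mark 0.55 [278.3 250.6] [624.6  27.5  46. ]
pointer 0.83 [354.8 237. ] [639.8  91.1  48.5]
pin 0.86 [365.  239.9] [658.3  99.1  24. ]
guide [659.   98.5  92. ] [385.95231577 277.91893767] [306.35504577 173.76341703]
```

View pics/w6.png

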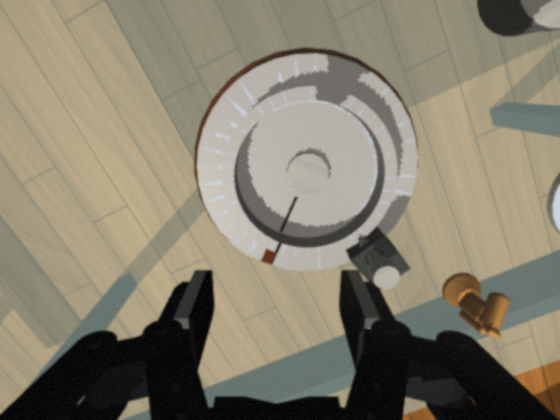

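The pin stands in the guide, with its head at (386,277). The hub is at (309,174), which puts the axis near (578,77). The mark is about 1.07 rad clockwise of the pointer. Next I go to the rim at 0.8 rad past the pointer.

>>> {"op": "send_rows", "data": {"targets": [[0.1, 0.0017, 0.0184, 0, 0, 0, 0.0129], [0.1, 0.0017, 0.0184, 0, 0, 0, 0.0129], [0.1, 0.0017, 0.0184, 0, 0, 0, 0.0129], [0.1, 0.0017, 0.0184, 0, 0, 0, 0.0129], [0.1, 0.0017, 0.0184, 0.01, 0, 0, 0.0129], [0.1, 0, 0, 0.03, 0, 0, 0], [0.1, 0, 0, 0.03, 0, 0, 0], [0.1, 0, 0, 0.03, 0, 0, 0], [0.1, 0, 0, 0.025, 0, 0, 0], [0.1, 0, 0, 0, 0, 0, 0]], "squeeze": 20}}

```text
time_s: 16.05
eef_pos: [612.1, 133.4, 56.7]
ee_rot: [-0.002, 0.252, 0.968, -0.001]
force: [-1.1, 0.1, -0.9]
grip_width: 0.446
grip_force: 0.0
```

```bash
python3 - <<'E'
from h import *
s=ctrl.sense();e=s["eef_pos"];print(e,s["force"],yaw(s),s["grip_width"])
C=np.array([578,77,0]);th=1.06
print(togo(s,C+[65*np.cos(th),65*np.sin(th),28],th+np.pi/2))
c=ctrl.capture("wrist");save(c,"w7")
E
```

```text
[612.056669   133.41057178  56.65798783] [-1.14291911  0.11910721 -0.92840539] 2.631216415704487 0.4455846225284327
[ 2.132 -0.859 28.658  0.   ]
```

View pics/w7.png

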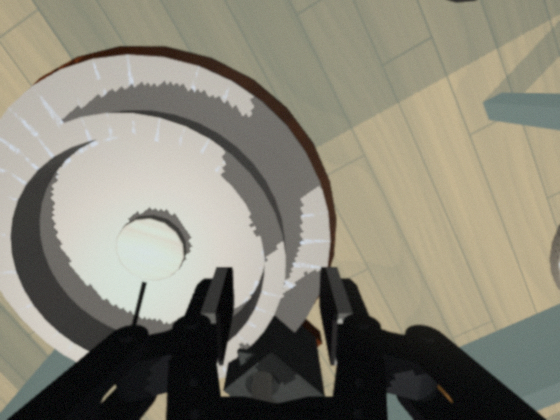

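The rim wall lies between the fingers (hub at (152,245), guide block and pin out of the way behind). Descend and pinch lightly.

>>> {"op": "send_rows", "data": {"targets": [[0.1, 0.002, -0.001, 0.01, 0, 0, 0], [0.1, 0, 0, 0.008, 0, 0, 0], [0.1, 0, 0, 0.006, 0, 0, 0], [0.1, 0, 0, 0.004, 0, 0, 0], [1, 0, 0, 0, 0, 0, 0], [1, 0, 0, 0, 0, 0, 0], [1, 0, 0, 0, 0, 0, 0], [1, 0, 0, 0, 0, 0, 0], [1, 0, 0, 0, 0, 0, 0], [1, 0, 0, 0, 0, 0, 0]], "squeeze": 25}}

```text
time_s: 17.35
eef_pos: [610.1, 133.2, 30.4]
ee_rot: [-0.001, 0.253, 0.968, -0.001]
force: [-4.4, -2.5, 2.3]
grip_width: 0.12
grip_force: 25.2
```

```bash
cat >> h.py <<'E'
def report():
    s=ctrl.sense();e=s["eef_pos"];w=yaw(s);th=w-np.pi/2;f=s["force"]
    C=np.array([578,77]);d=e[:2]-C
    print("t",round(s["time_s"],2),"tcp",np.round(e,1),"r",round(np.hypot(*d),1),"ang",round(np.arctan2(d[1],d[0]),3),"th",round(th,3),
     "Frad",round(f[0]*np.cos(th)+f[1]*np.sin(th),1),"Ftan",round(-f[0]*np.sin(th)+f[1]*np.cos(th),1),"Fz",round(f[2],1),"Mz",np.round(s["wrist_torque"],2),"grip",round(s["grip_width"],3),round(s["grip_force"],1),"j6",round(s["joints"][5],2))
    return s
E
python3 -c "
from h import *
report()"
```

```text
t 17.35 tcp [610.1 133.2  30.4] r 64.7 ang 1.052 th 1.06 Frad -4.3 Ftan 2.6 Fz 2.3 Mz [-0.4   0.83 -0.3 ] grip 0.12 25.2 j6 -1.03
```

>>> {"op": "send_rows", "data": {"targets": [[1, 0.0026, -0.0004, 0, 0, 0, -0.04], [1, 0.0026, -0.0001, 0, 0, 0, -0.04], [1, 0.0026, -0.0001, 0, 0, 0, -0.04], [1, 0.0026, 0, 0, 0, 0, -0.04], [1, 0.0026, -0.0001, 0, 0, 0, -0.04], [1, 0.0026, 0, 0, 0, 0, -0.04], [1, 0.0026, -0.0001, 0, 0, 0, -0.04], [1, 0.0026, 0, 0, 0, 0, -0.04], [1, 0.0026, -0.0001, 0, 0, 0, -0.04], [1, 0.0026, 0, 0, 0, 0, -0.04]]}}

```text
time_s: 18.6
eef_pos: [585.7, 141.7, 30.4]
ee_rot: [-0.0, 0.055, 0.998, 0.0]
force: [-1.7, 1.6, -0.5]
grip_width: 0.117
grip_force: 25.6
```

```bash
cat >> h.py <<'E'
def mark(n=2):
    for _ in range(n):
        c=ctrl.capture("wrist")
        for q,z in dict(mark=46,pointer=48.5,wheel=0,guide=58).items():
            for d in ctrl.landmark_of(q,c)[:1]:
                X=at(c,d["point"],z);print(q,round(d["score"],2),np.round(d["point"]),np.round(X,1),"ang",round(np.arctan2(X[1]-77,X[0]-578)-.26,3))
    return c
E
python3 -c "
from h import *
report();mark(1)"
```

```text
t 18.6 tcp [585.7 141.7  30.4] r 65.1 ang 1.452 th 1.461 Frad 1.4 Ftan 1.9 Fz -0.5 Mz [ 0.39  0.19 -0.26] grip 0.117 25.6 j6 -1.42
pointer 0.66 [184. 416.] [640.8  92.2  48.5] ang -0.023
wheel 0.91 [155. 252.] [578.9  77.    0. ] ang -0.3
```

>>> {"op": "send_rows", "data": {"targets": [[1, 0.0026, -0.0001, 0, 0, 0, -0.04], [1, 0.0026, 0, 0, 0, 0, -0.04], [1, 0.0026, -0.0001, 0, 0, 0, -0.04], [1, 0.0026, 0, 0, 0, 0, -0.04], [1, 0.0026, -0.0001, 0, 0, 0, -0.04], [1, 0.0026, 0, 0, 0, 0, -0.04], [1, 0.0026, -0.0001, 0, 0, 0, -0.04], [1, 0.0026, 0, 0, 0, 0, -0.04], [1, 0.0026, -0.0001, 0, 0, 0, -0.04], [1, 0.0026, 0, 0, 0, 0, -0.04]]}}

```text
time_s: 20.1
eef_pos: [559.9, 140.0, 30.4]
ee_rot: [-0.0, -0.144, 0.99, 0.001]
force: [-3.9, 8.5, 0.3]
grip_width: 0.113
grip_force: 25.6
```

```bash
python3 -c "
from h import *
report()
for n in ('top','scene'):
    c=ctrl.capture(n)
    for q,z in dict(mark=46,pointer=48.5,guide=58).items():
        for d in ctrl.landmark_of(q,c)[:1]:
            X=at(c,d['point'],z);print(n,q,round(d['score'],2),np.round(d['point'],1),np.round(X,1))
    p=proj(c,np.array([590,80,40.]));print(p);x,y=p.astype(int)
    im=np.array(c['img'])[y-55:y+55,x-70:x+70,::-1];cv2.imwrite('pics/%s8.png'%n,cv2.resize(im,None,fx=4,fy=4,interpolation=cv2.INTER_CUBIC))
a=np.hstack([cv2.resize(cv2.imread('pics/%s8.png'%n),(400,314)) for n in('top','scene')]);cv2.imwrite('pics/b8.png',a)
"
```

```text
t 20.1 tcp [559.9 140.   30.4] r 65.5 ang 1.851 th -4.423 Frad 9.3 Ftan 1.3 Fz 0.3 Mz [ 1.38  0.5  -0.22] grip 0.113 25.6 j6 -1.82
top mark 0.94 [255.4 208.6] [645.1  77.3  46. ]
top pointer 0.6 [249.5 211. ] [638.9  92.1  48.5]
top guide 0.56 [245.1 204.1] [655.4 102.2  58. ]
[254.77781558 230.42551384]
scene mark 0.8 [307.8 207.2] [636.5  73.1  46. ]
scene pointer 0.88 [318.7 203.4] [632.8  96.7  48.5]
scene guide 0.82 [324.4 204.9] [646.1 104.8  58. ]
[306.10977792 191.56519439]
```

View pics/b8.png

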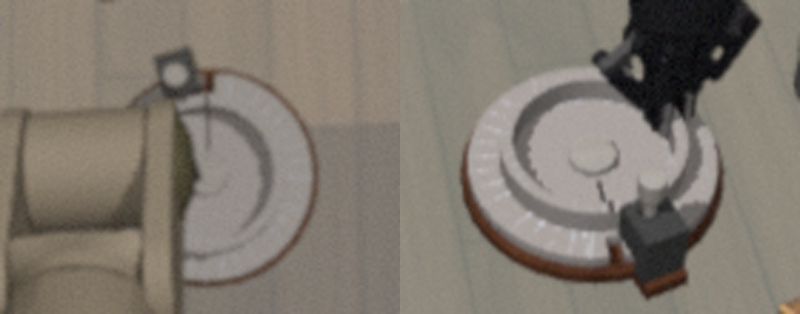

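The mark is about 0.28 rad short of the pointer and the pin is still up, so the pinch has not slipped. The radial force has grown, so I ease outward a little and slow down.

>>> {"op": "send_rows", "data": {"targets": [[1, 0.0013, 0.0006, 0, 0, 0, -0.02], [1, 0.0013, 0, 0, 0, 0, -0.02], [1, 0.0013, 0, 0, 0, 0, -0.02], [1, 0.0013, 0, 0, 0, 0, -0.02], [1, 0.0013, 0, 0, 0, 0, -0.02], [1, 0.0013, 0, 0, 0, 0, -0.02], [1, 0.0013, 0, 0, 0, 0, -0.02], [1, 0.0013, 0, 0, 0, 0, -0.02], [1, 0, 0, 0, 0, 0, 0], [1, 0, 0, 0, 0, 0, 0]], "squeeze": 20}}

```text
time_s: 21.75
eef_pos: [549.9, 136.4, 30.4]
ee_rot: [-0.0, -0.223, 0.975, 0.001]
force: [-4.7, 6.5, 1.6]
grip_width: 0.115
grip_force: 24.7
```

```bash
python3 -c "
from h import *
report()
c=ctrl.capture('wrist')
print(ctrl.landmark_of('mark',c)[:1],ctrl.landmark_of('pin',c)[:1])
"
```

```text
t 21.75 tcp [549.9 136.4  30.4] r 65.7 ang 2.012 th -4.263 Frad 7.9 Ftan 1.4 Fz 1.6 Mz [ 0.93  0.66 -0.11] grip 0.115 24.7 j6 -1.98
[] []
```

>>> {"op": "send_rows", "data": {"targets": [[1, 0.0005, 0.0005, 0, 0, 0, -0.008], [1, 0.0005, 0, 0, 0, 0, -0.008], [1, 0.0005, 0, 0, 0, 0, -0.008], [1, 0.0005, 0, 0, 0, 0, -0.008], [1, 0.0005, 0, 0, 0, 0, -0.008], [1, 0.0005, 0, 0, 0, 0, -0.008], [1, 0.0005, 0, 0, 0, 0, -0.008], [1, 0.0005, 0, 0, 0, 0, -0.008], [1, 0, 0, 0, 0, 0, 0], [1, 0, 0, 0, 0, 0, 0]]}}

```text
time_s: 23.15
eef_pos: [546.4, 134.7, 30.4]
ee_rot: [-0.0, -0.254, 0.967, 0.0]
force: [-3.9, 4.9, 2.4]
grip_width: 0.115
grip_force: 25.0
```

```bash
python3 -c "
from h import *
report()
"
```

```text
t 23.15 tcp [546.4 134.7  30.4] r 65.8 ang 2.073 th -4.199 Frad 6.2 Ftan 1.0 Fz 2.4 Mz [ 0.81  0.66 -0.22] grip 0.115 25.0 j6 -2.05
```

>>> {"op": "send_rows", "data": {"targets": [[1, 0.0003, 0.0003, 0, 0, 0, -0.005], [1, 0.0003, 0, 0, 0, 0, -0.005], [1, 0.0003, 0, 0, 0, 0, -0.005], [1, 0.0003, 0, 0, 0, 0, -0.005], [1, 0.0003, 0, 0, 0, 0, -0.005], [1, 0.0003, 0, 0, 0, 0, -0.005], [1, 0.0003, 0, 0, 0, 0, -0.005], [1, 0.0003, 0, 0, 0, 0, -0.005], [1, 0, 0, 0, 0, 0, 0], [1, 0, 0, 0, 0, 0, 0]]}}

```text
time_s: 24.4
eef_pos: [544.2, 133.5, 30.4]
ee_rot: [-0.0, -0.273, 0.962, 0.0]
force: [-3.7, 4.3, 2.8]
grip_width: 0.116
grip_force: 25.5
```

```bash
python3 -c "
from h import *
report()
for n in ('scene','top'):
    c=ctrl.capture(n)
    for q in ('pin','mark','pointer'):
        for d in ctrl.boxes_of(q,c)[:1]: print(n,q,round(d['score'],2),np.round(d['extent'],1))
        for d in ctrl.landmark_of(q,c)[:1]: print(n,q,round(d['score'],2),np.round(d['point'],1))
    if n=='scene':
        for z in (92,80): print(z,proj(c,np.array([659,98.5,z])))
        x,y=proj(c,np.array([640,90,60.])).astype(int)
        cv2.imwrite('pics/s9.png',cv2.resize(np.array(c['img'])[y-40:y+40,x-50:x+50,::-1],None,fx=6,fy=6,interpolation=cv2.INTER_CUBIC))
"
```

```text
t 24.4 tcp [544.2 133.5  30.4] r 65.8 ang 2.11 th -4.159 Frad 5.6 Ftan 0.9 Fz 2.8 Mz [ 0.67  0.72 -0.3 ] grip 0.116 25.5 j6 -2.09
scene pin 0.71 [318.1 192.9  10.4  19.2]
scene pin 0.43 [322.6 217.3]
scene mark 0.92 [260.5 158.1  85.6  71.2]
scene mark 0.92 [319.2 208. ]
scene pointer 0.68 [259.4 157.9  89.1  78.2]
scene pointer 0.74 [323.  202.4]
92 [324.01027376 199.50915048]
80 [323.59770339 203.37172114]
top pin 0.52 [240.7 197.5   7.5   8.5]
top pin 0.36 [246.9 206.7]
top mark 0.68 [246.8 211.4]
top pointer 0.75 [224.3 192.   69.3  86.5]
top pointer 0.69 [257.3 235.3]
```

>>> {"op": "send_rows", "data": {"targets": [[1, 0.0003, 0.0003, 0, 0, 0, -0.005], [1, 0.0003, 0, 0, 0, 0, -0.005], [1, 0.0003, 0, 0, 0, 0, -0.005], [1, 0.0003, 0, 0, 0, 0, -0.005], [1, 0.0003, 0, 0, 0, 0, -0.005], [1, 0.0003, 0, 0, 0, 0, -0.005], [1, 0.0003, 0, 0, 0, 0, -0.005], [1, 0.0003, 0, 0, 0, 0, -0.005], [1, 0, 0, 0, 0, 0, 0], [1, 0, 0, 0, 0, 0, 0]]}}

```text
time_s: 26.35
eef_pos: [542.2, 132.3, 30.4]
ee_rot: [-0.0, -0.293, 0.956, -0.0]
force: [-4.3, 1.4, 4.9]
grip_width: 0.12
grip_force: 26.3
```

```bash
python3 -c "
from h import *
report()
c=ctrl.capture('scene')
for q in ('pin',):
        for d in ctrl.boxes_of(q,c)[:1]: print(q,round(d['score'],2),np.round(d['extent'],1))
"
```

```text
t 26.35 tcp [542.2 132.3  30.4] r 65.9 ang 2.145 th -4.118 Frad 3.5 Ftan 2.7 Fz 4.9 Mz [ 0.16  0.74 -0.29] grip 0.12 26.3 j6 -2.14
pin 0.59 [318.8 195.9   7.4  16.7]
```

I have already viewed 11 pictures, one over the limit of 10, so from here I check the pin by numbers only.

```bash
cat >> h.py <<'E'
def pinprof():
    c=ctrl.capture('scene');g=cv2.cvtColor(np.array(c['img']),cv2.COLOR_RGB2GRAY)
    np.save('last.npy',g);print('prof186-224',g[186:225,320:327].mean(1).astype(int))
E
python3 -c "
from h import *
pinprof()
a=cv2.imread('pics/s9.png',0);a=cv2.resize(a,(100,80),interpolation=cv2.INTER_AREA).astype(np.float32)
g=np.load('last.npy').astype(np.float32)
r=cv2.matchTemplate(g,a,cv2.TM_CCOEFF_NORMED);_,v,_,l=cv2.minMaxLoc(r);print(v,l)
x,y=l;print('before',a[186-y:225-y,320-x:327-x].mean(1).astype(int))
"
```

```text
prof186-224 [164 163 164 165 164 163 164 164 164 164 165 164 163 164 168 170 171 170
 164 150 126 112 109 106  97  77  68  69  70  70  70  70  70  67  62  51
  41  40  40]
0.9867393970489502 (266, 163)
before [164 163 164 163 163 163 164 164 164 165 166 169 172 172 171 166 148 120
 105 102 100  91  83  78  78  75  71  70  70  71  69  69  68  66  61  52
  42  40  39]
```

The pin has dropped about 3 rows (full home should be about 3.9), so it may be wedged. I ease back a little.

>>> {"op": "send_rows", "data": {"targets": [[1, -0.0004, 0.0002, 0, 0, 0, 0.005], [1, -0.0003, 0, 0, 0, 0, 0.005], [1, -0.0003, 0, 0, 0, 0, 0.005], [1, 0, 0, 0, 0, 0, 0], [1, 0, 0, 0, 0, 0, 0], [1, 0, 0, 0, 0, 0, 0], [1, 0, 0, 0, 0, 0, 0], [1, 0, 0, 0, 0, 0, 0], [1, 0, 0, 0, 0, 0, 0], [1, 0, 0, 0, 0, 0, 0]]}}

```text
time_s: 27.75
eef_pos: [542.8, 132.7, 30.4]
ee_rot: [-0.0, -0.286, 0.958, -0.0]
force: [-4.8, -0.7, 6.0]
grip_width: 0.12
grip_force: 25.6
```

```bash
cat >> h.py <<'E'
def drop():
    a=cv2.resize(cv2.imread('pics/s9.png',0),(100,80),interpolation=cv2.INTER_AREA).astype(np.float32)
    c=ctrl.capture('scene');g=cv2.cvtColor(np.array(c['img']),cv2.COLOR_RGB2GRAY).astype(np.float32)
    A=a[:,54-2:61+2]; P=g[163:243,266+52:266+63]; y=np.arange(80.)
    best=[]
    for s in np.arange(0,6,.1):
        m=np.array([np.interp(y-s,y,A[:,i]) for i in range(A.shape[1])]).T
        best.append((np.abs(m-P)[30:46].mean(),round(s,1)))
    print('drop rows',min(best),'mm',min(best)[1]*12/3.86)
E
python3 -c "
from h import *
report();drop();pinprof()"
```

```text
t 27.75 tcp [542.8 132.7  30.4] r 65.9 ang 2.134 th -4.133 Frad 2.0 Ftan 4.4 Fz 6.0 Mz [-0.12  0.84 -0.23] grip 0.12 25.6 j6 -2.12
drop rows (np.float64(6.1426136363636346), np.float64(3.3)) mm 10.259067357512953
prof186-224 [164 163 163 163 165 164 163 163 163 164 163 163 162 165 167 169 170 170
 163 149 125 111 108 107  99  78  68  69  70  70  69  70  70  67  62  51
  42  40  41]
```

The height did not change when I eased off, so the pin looks home. The torque on the wheel reads as −(Ftan·65 mm + Mz). I firm up the grip, then push on in small steps.

>>> {"op": "send_rows", "data": {"targets": [[1, 0, 0, 0, 0, 0, 0], [1, 0, 0, 0, 0, 0, 0], [1, 0, 0, 0, 0, 0, 0], [1, 0.0002, 0, 0, 0, 0, -0.003], [1, 0.0002, 0, 0, 0, 0, -0.003], [1, 0.0002, 0, 0, 0, 0, -0.003], [1, 0.0002, 0, 0, 0, 0, -0.003], [1, 0, 0, 0, 0, 0, 0], [1, 0, 0, 0, 0, 0, 0], [1, 0, 0, 0, 0, 0, 0]], "squeeze": 80}}

```text
time_s: 29.1
eef_pos: [542.1, 132.3, 30.5]
ee_rot: [-0.0, -0.291, 0.957, -0.0]
force: [-5.9, -0.4, 7.9]
grip_width: 0.097
grip_force: 77.8
```

```bash
cat >> h.py <<'E'
def load():
    s=report();th=yaw(s)-np.pi/2;f=s["force"]
    T=-((-f[0]*np.sin(th)+f[1]*np.cos(th))*.065+s["wrist_torque"][2]);print("T",round(T,3),"pin N",round((T-.1)/.084,1))
E
python3 -c "
from h import *
load()"
```

```text
t 29.1 tcp [542.1 132.3  30.5] r 66.0 ang 2.146 th -4.122 Frad 2.9 Ftan 5.1 Fz 7.9 Mz [-0.13  1.07 -0.38] grip 0.097 77.8 j6 -2.13
T 0.049 pin N -0.6
```

>>> {"op": "send_rows", "data": {"targets": [[1, 0.0002, 0, 0, 0, 0, -0.003], [1, 0.0002, 0, 0, 0, 0, -0.003], [1, 0.0002, 0, 0, 0, 0, -0.003], [1, 0.0002, 0, 0, 0, 0, -0.003], [1, 0, 0, 0, 0, 0, 0], [1, 0, 0, 0, 0, 0, 0], [1, 0, 0, 0, 0, 0, 0], [1, 0, 0, 0, 0, 0, 0], [1, 0, 0, 0, 0, 0, 0], [1, 0, 0, 0, 0, 0, 0]]}}

```text
time_s: 30.35
eef_pos: [541.5, 132.0, 30.6]
ee_rot: [-0.0, -0.297, 0.955, -0.0]
force: [-5.7, -0.5, 8.3]
grip_width: 0.096
grip_force: 77.9
```

```bash
python3 -c "
from h import *
load()"
```

```text
t 30.35 tcp [541.5 132.   30.6] r 66.0 ang 2.157 th -4.11 Frad 2.9 Ftan 5.0 Fz 8.3 Mz [-0.01  0.95 -0.42] grip 0.096 77.9 j6 -2.14
T 0.095 pin N -0.1
```

>>> {"op": "send_rows", "data": {"targets": [[1, 0.0002, 0, 0, 0, 0, -0.002], [1, 0.0002, 0, 0, 0, 0, -0.002], [1, 0.0002, 0, 0, 0, 0, -0.002], [1, 0.0002, 0, 0, 0, 0, -0.002], [1, 0, 0, 0, 0, 0, 0], [1, 0, 0, 0, 0, 0, 0], [1, 0, 0, 0, 0, 0, 0], [1, 0, 0, 0, 0, 0, 0], [1, 0, 0, 0, 0, 0, 0], [1, 0, 0, 0, 0, 0, 0]]}}

```text
time_s: 31.6
eef_pos: [541.2, 131.8, 30.6]
ee_rot: [0.0, -0.3, 0.954, 0.0]
force: [-3.3, 1.6, 6.2]
grip_width: 0.091
grip_force: 78.0
```

```bash
python3 -c "
from h import *
load();drop()"
```

```text
t 31.6 tcp [541.2 131.8  30.6] r 66.0 ang 2.162 th -4.102 Frad 3.2 Ftan 1.8 Fz 6.2 Mz [ 0.37  0.65 -0.55] grip 0.091 78.0 j6 -2.15
T 0.44 pin N 4.0
drop rows (np.float64(5.185227272727274), np.float64(3.2)) mm 9.948186528497411
```

>>> {"op": "send_rows", "data": {"targets": [[1, 0.0001, 0, 0, 0, 0, 0], [1, 0.0001, 0, 0, 0, 0, 0], [1, 0.0001, 0, 0, 0, 0, 0], [1, 0, 0, 0, 0, 0, 0], [1, 0, 0, 0, 0, 0, 0], [1, 0, 0, 0, 0, 0, 0], [1, 0, 0, 0, 0, 0, 0], [1, 0, 0, 0, 0, 0, 0], [1, 0, 0, 0, 0, 0, 0], [1, 0, 0, 0, 0, 0, 0]]}}

```text
time_s: 32.9
eef_pos: [541.2, 131.7, 30.6]
ee_rot: [0.001, -0.3, 0.954, 0.0]
force: [-2.2, 2.5, 5.1]
grip_width: 0.097
grip_force: 77.8
```

```bash
python3 -c "
from h import *
load()"
```

```text
t 32.9 tcp [541.2 131.7  30.6] r 65.9 ang 2.163 th -4.102 Frad 3.3 Ftan 0.4 Fz 5.1 Mz [ 0.47  0.44 -0.57] grip 0.097 77.8 j6 -2.15
T 0.545 pin N 5.3
```

>>> {"op": "send_rows", "data": {"targets": [[1, 0.0002, 0, 0, 0, 0, 0], [1, 0.0002, 0, 0, 0, 0, 0], [1, 0.0002, 0, 0, 0, 0, 0], [1, 0.0002, 0, 0, 0, 0, 0], [1, 0.0002, 0, 0, 0, 0, 0], [1, 0, 0, 0, 0, 0, 0], [1, 0, 0, 0, 0, 0, 0], [1, 0, 0, 0, 0, 0, 0], [1, 0, 0, 0, 0, 0, 0], [1, 0, 0, 0, 0, 0, 0]]}}

```text
time_s: 34.15
eef_pos: [540.9, 131.6, 30.6]
ee_rot: [0.002, -0.301, 0.954, 0.0]
force: [3.1, 7.0, 2.2]
grip_width: 0.095
grip_force: 77.5
```

```bash
python3 -c "
from h import *
load()"
```

```text
t 34.15 tcp [540.9 131.6  30.6] r 65.9 ang 2.167 th -4.102 Frad 4.0 Ftan -6.6 Fz 2.2 Mz [ 1.16 -0.37 -0.43] grip 0.095 77.5 j6 -2.15
T 0.859 pin N 9.0
```

>>> {"op": "send_rows", "data": {"targets": [[1, 0.0002, 0, 0, 0, 0, 0], [1, 0.0002, 0, 0, 0, 0, 0], [1, 0.0002, 0, 0, 0, 0, 0], [1, 0.0001, 0, 0, 0, 0, 0], [1, 0, 0, 0, 0, 0, 0], [1, 0, 0, 0, 0, 0, 0], [1, 0, 0, 0, 0, 0, 0], [1, 0, 0, 0, 0, 0, 0], [1, 0, 0, 0, 0, 0, 0], [1, 0, 0, 0, 0, 0, 0]]}}

```text
time_s: 35.4
eef_pos: [540.9, 131.4, 30.6]
ee_rot: [0.002, -0.3, 0.954, 0.0]
force: [6.2, 9.9, 0.5]
grip_width: 0.095
grip_force: 77.4
```

```bash
python3 -c "
from h import *
load();drop()
load()"
```

```text
t 35.4 tcp [540.9 131.4  30.6] r 65.9 ang 2.169 th -4.102 Frad 4.5 Ftan -10.8 Fz 0.5 Mz [ 1.5  -0.8  -0.32] grip 0.095 77.4 j6 -2.16
T 1.022 pin N 11.0
drop rows (np.float64(4.695454545454547), np.float64(3.2)) mm 9.948186528497411
t 35.45 tcp [540.9 131.4  30.6] r 65.9 ang 2.17 th -4.102 Frad 3.9 Ftan -9.6 Fz 0.7 Mz [ 1.51 -0.81 -0.39] grip 0.099 77.4 j6 -2.16
T 1.012 pin N 10.9
```

Another 0.3 mm, then hold.

>>> {"op": "send_rows", "data": {"targets": [[1, 0.0002, 0, 0, 0, 0, 0], [1, 0.0001, 0, 0, 0, 0, 0], [1, 0, 0, 0, 0, 0, 0], [1, 0, 0, 0, 0, 0, 0], [1, 0, 0, 0, 0, 0, 0], [1, 0, 0, 0, 0, 0, 0], [1, 0, 0, 0, 0, 0, 0], [1, 0, 0, 0, 0, 0, 0], [1, 0, 0, 0, 0, 0, 0], [1, 0, 0, 0, 0, 0, 0]]}}

```text
time_s: 36.7
eef_pos: [540.8, 131.4, 30.6]
ee_rot: [0.003, -0.301, 0.954, 0.0]
force: [6.9, 11.1, -0.9]
grip_width: 0.1
grip_force: 77.4
```

```bash
python3 -c "
from h import *
load();ctrl.capture('top');load()"
```

```text
t 36.7 tcp [540.8 131.4  30.6] r 65.9 ang 2.17 th -4.102 Frad 5.1 Ftan -12.0 Fz -0.9 Mz [ 1.66 -0.91 -0.35] grip 0.1 77.4 j6 -2.16
T 1.133 pin N 12.3
t 36.75 tcp [540.8 131.4  30.6] r 65.9 ang 2.171 th -4.102 Frad 4.2 Ftan -11.2 Fz -0.2 Mz [ 1.66 -1.03 -0.36] grip 0.094 77.4 j6 -2.16
T 1.088 pin N 11.8
```

Held at about 12 N for a second. I unload gradually, then open and lift.

>>> {"op": "send_rows", "data": {"targets": [[1, 0, 0, 0, 0, 0, 0], [1, 0, 0, 0, 0, 0, 0], [1, -0.0003, 0, 0, 0, 0, 0], [1, -0.0003, 0, 0, 0, 0, 0], [1, -0.0003, 0, 0, 0, 0, 0.001], [1, -0.0003, 0, 0, 0, 0, 0.001], [1, -0.0003, 0, 0, 0, 0, 0.001], [1, -0.0003, 0, 0, 0, 0, 0.001], [1, -0.0003, 0, 0, 0, 0, 0.001], [1, -0.0003, 0, 0, 0, 0, 0.001]]}}

```text
time_s: 38.0
eef_pos: [541.0, 131.6, 30.5]
ee_rot: [-0.0, -0.298, 0.955, -0.0]
force: [-2.8, 1.0, 7.8]
grip_width: 0.096
grip_force: 78.5
```

```bash
python3 -c "
from h import *
load()"
```

```text
t 38.0 tcp [541.  131.6  30.5] r 66.0 ang 2.166 th -4.107 Frad 2.4 Ftan 1.8 Fz 7.8 Mz [ 0.24  0.6  -0.35] grip 0.096 78.5 j6 -2.15
T 0.234 pin N 1.6
```

>>> {"op": "send_rows", "data": {"targets": [[1, 0, 0, 0, 0, 0, 0], [0.3, 0, 0, 0, 0, 0, 0], [0.1, 0, 0, 0, 0, 0, 0], [0.1, 0, 0, 0, 0, 0, 0], [0.1, 0, 0, -0.01, 0, 0, 0], [0.1, 0, 0, -0.02, 0, 0, 0], [0.1, 0, 0, -0.04, 0, 0, 0], [0.1, 0, 0, -0.04, 0, 0, 0], [0.1, 0, 0, -0.04, 0, 0, 0], [0.1, 0, 0, 0, 0, 0, 0]], "squeeze": 20}}

```text
time_s: 39.25
eef_pos: [542.3, 131.9, 183.9]
ee_rot: [0.003, -0.298, 0.955, -0.001]
force: [0.0, -0.0, -0.6]
grip_width: 0.452
grip_force: 0.0
```

```bash
python3 -c "
from h import *
s=report();drop();pinprof()
print(togo(s,[570,20,185],2.6945))"
```

```text
t 39.25 tcp [542.3 131.9 183.9] r 65.5 ang 2.147 th -4.107 Frad -0.0 Ftan -0.0 Fz -0.6 Mz [-0.01  0.02  0.01] grip 0.452 0.0 j6 -2.15
drop rows (np.float64(4.915909090909092), np.float64(3.2)) mm 9.948186528497411
prof186-224 [164 163 162 162 162 162 162 163 163 163 163 163 162 164 166 169 171 171
 168 160 133 110 103 100  95  77  66  68  69  69  71  71  69  67  60  50
  44  40  41]
[  40.87  -107.761   -1.116    1.052]
```

The free-air bias is about zero, so the load readings hold. I go back to the earlier viewpoint, where picture w6 shows the pin up, to compare its height.

>>> {"op": "send_rows", "data": {"targets": [[0.1, 0.0064, -0.03, 0, 0, 0, 0], [0.1, 0.0064, -0.03, 0, 0, 0, 0], [0.1, 0.0064, -0.03, 0, 0, 0, 0], [0.1, 0, 0, 0, 0, 0, 0.175], [0.1, 0, 0, 0, 0, 0, 0.175], [0.1, 0, 0, 0, 0, 0, 0.175], [-0.3, 0, 0, 0, 0, 0, 0.175], [-0.3, 0, 0, 0, 0, 0, 0.175], [-0.3, 0, 0, 0, 0, 0, 0.177], [-0.3, 0, 0, 0, 0, 0, 0]]}}

```text
time_s: 40.6
eef_pos: [575.9, 46.9, 179.1]
ee_rot: [-0.001, 0.221, 0.975, -0.0]
force: [-0.3, -0.4, -0.0]
grip_width: 0.649
grip_force: 0.0
```

```bash
python3 -c "
from h import *
s=report()
c=ctrl.capture('wrist');save(c,'w12')
for z in (92,86,80): print(z,proj(c,np.array([659,98.5,z])))
def head(im):
    g=cv2.cvtColor(im,cv2.COLOR_BGR2HSV)[240:310,350:430]
    m=((g[...,1]<40)&(g[...,2]>135)).astype(np.uint8)
    n,l,st,ce=cv2.connectedComponentsWithStats(m)
    return [(list(st[k]),np.round(ce[k]+[350,240],1)) for k in range(1,n) if st[k,4]>80]
for n in('w6','w12'):print(n,head(cv2.imread('pics/%s.png'%n)))
for q,z in dict(mark=46,pointer=48.5,wheel=0).items():
    for d in ctrl.landmark_of(q,c)[:1]:
        X=at(c,d['point'],z);print(q,round(d['score'],2),np.round(d['point'],1),np.round(X,1),np.arctan2(X[1]-77,X[0]-578)-.26)
for q in('tin','coaster','knight','queen'):
    t=ctrl.capture('top')
    for d in ctrl.landmark_of(q,t)[:1]: print(q,np.round(d['point'],1))
"
```

```text
t 40.6 tcp [575.9  46.9 179.1] r 30.2 ang -1.64 th 1.125 Frad -0.5 Ftan 0.1 Fz -0.0 Mz [0.   0.05 0.  ] grip 0.649 0.0 j6 -1.25
92 [390.25831047 283.89166823]
86 [387.85328207 279.74540306]
80 [385.54772522 275.77124145]
w6 [([np.int32(24), np.int32(26), np.int32(26), np.int32(23), np.int32(461)], array([386.5, 277.5]))]
w12 [([np.int32(0), np.int32(0), np.int32(12), np.int32(14), np.int32(124)], array([354.9, 245. ])), ([np.int32(21), np.int32(27), np.int32(26), np.int32(21), np.int32(421)], array([383.6, 276.8]))]
mark 0.6 [362.6 240.7] [641.6  94.8  46. ] 0.012908783441307081
pointer 0.95 [356.1 242.1] [639.2  89.4  48.5] -0.060610362253773614
wheel 0.96 [307.1 169.9] [577.4  76.6   0. ] -2.8223713332246048
tin [175.3 259.5]
coaster [166.4 187.1]
knight [220.9 168. ]
queen [344.5 166.8]
```

Both estimates put the head at about 80–82 mm. Touching it lightly from above with shut fingers will settle its height.

>>> {"op": "send_rows", "data": {"targets": [[1, -0.0105, 0.0165, 0, 0, 0, 0], [1, -0.0105, 0.0165, 0, 0, 0, 0], [1, -0.0105, 0.0165, 0, 0, 0, 0], [1, -0.0105, 0.0165, 0, 0, 0, 0], [1, -0.0105, 0.0165, 0, 0, 0, 0], [1, 0, 0, 0.025, 0, 0, 0], [1, 0, 0, 0.025, 0, 0, 0], [1, 0, 0, 0.025, 0, 0, 0], [1, 0, 0, 0.015, 0, 0, 0], [1, 0, 0, 0, 0, 0, 0]], "squeeze": 20}}

```text
time_s: 42.45
eef_pos: [659.1, 98.5, 89.5]
ee_rot: [-0.001, 0.222, 0.975, -0.0]
force: [0.1, 0.1, 0.2]
grip_width: -0.002
grip_force: 0.0
```

```bash
python3 -c "
from h import *
s=report();print(s['force'],togo(s,[659,98.5,80]))"
```

```text
t 42.45 tcp [659.1  98.5  89.5] r 83.9 ang 0.26 th 1.124 Frad 0.2 Ftan 0.0 Fz 0.2 Mz [-0.03 -0.04  0.07] grip -0.002 0.0 j6 -1.15
[0.06621733 0.1466371  0.15493784] [ 0.06  -0.065  9.505  0.   ]
```

Down 8.5 mm to about 81 mm, slowly.

>>> {"op": "send_rows", "data": {"targets": [[1, 0, 0, 0.002, 0, 0, 0], [1, 0, 0, 0.002, 0, 0, 0], [1, 0, 0, 0.001, 0, 0, 0], [1, 0, 0, 0.001, 0, 0, 0], [1, 0, 0, 0.001, 0, 0, 0], [1, 0, 0, 0.0005, 0, 0, 0], [1, 0, 0, 0.0005, 0, 0, 0], [1, 0, 0, 0.0005, 0, 0, 0], [1, 0, 0, 0, 0, 0, 0], [1, 0, 0, 0, 0, 0, 0]]}}

```text
time_s: 43.7
eef_pos: [659.4, 98.5, 81.8]
ee_rot: [0.0, 0.222, 0.975, 0.0]
force: [-0.5, -0.4, -0.3]
grip_width: -0.0
grip_force: 0.0
```

```bash
python3 -c "
from h import *
s=report();print(s['force'])"
```

```text
t 43.7 tcp [659.4  98.5  81.8] r 84.2 ang 0.258 th 1.123 Frad -0.5 Ftan 0.2 Fz -0.3 Mz [ 0.04 -0.01  0.  ] grip -0.0 0.0 j6 -1.15
[-0.45840604 -0.38092345 -0.30385797]
```

>>> {"op": "send_rows", "data": {"targets": [[1, 0, 0, 0.0003, 0, 0, 0], [1, 0, 0, 0.0003, 0, 0, 0], [1, 0, 0, 0.0003, 0, 0, 0], [1, 0, 0, 0.0003, 0, 0, 0], [1, 0, 0, 0.0002, 0, 0, 0], [1, 0, 0, 0.0002, 0, 0, 0], [1, 0, 0, 0.0002, 0, 0, 0], [1, 0, 0, 0.0002, 0, 0, 0], [1, 0, 0, 0, 0, 0, 0], [1, 0, 0, 0, 0, 0, 0]]}}

```text
time_s: 44.95
eef_pos: [659.7, 98.6, 80.3]
ee_rot: [0.0, 0.222, 0.975, 0.0]
force: [0.9, 0.5, 5.5]
grip_width: 0.004
grip_force: 2.5
```

```bash
python3 -c "
from h import *
s=report();print(s['force'])"
```

```text
t 44.95 tcp [659.7  98.6  80.3] r 84.5 ang 0.258 th 1.123 Frad 0.8 Ftan -0.6 Fz 5.5 Mz [0.07 0.01 0.03] grip 0.004 2.5 j6 -1.15
[0.87387655 0.48122411 5.51663181]
```

Contact comes at 80.3 mm, so the pin is fully home. I lift clear and hand in.

>>> {"op": "send_rows", "data": {"targets": [[1, 0, 0, -0.005, 0, 0, 0], [1, 0, 0, -0.015, 0, 0, 0], [1, 0, 0, -0.03, 0, 0, 0], [1, 0, 0, -0.03, 0, 0, 0], [1, 0, 0, -0.03, 0, 0, 0], [1, 0.01, 0, -0.02, 0, 0, 0], [1, 0.01, 0, 0, 0, 0, 0], [1, 0, 0, 0, 0, 0, 0], [1, 0, 0, 0, 0, 0, 0], [1, 0, 0, 0, 0, 0, 0]]}}

```text
time_s: 46.2
eef_pos: [641.4, 107.1, 209.0]
ee_rot: [-0.001, 0.222, 0.975, -0.0]
force: [0.4, 0.2, -1.5]
grip_width: 0.002
grip_force: 0.0
```

```bash
python3 -c "
from h import *
s=report();print(s['force']);drop();print(ctrl.finish_job())"
```

```text
t 46.2 tcp [641.4 107.1 209. ] r 70.1 ang 0.443 th 1.123 Frad 0.3 Ftan -0.2 Fz -1.5 Mz [ 0.03 -0.03  0.05] grip 0.002 0.0 j6 -1.14
[ 0.35537715  0.21516366 -1.46584772]
drop rows (np.float64(5.380681818181819), np.float64(3.4)) mm 10.569948186528498
the job is handed in; nothing more can be done
None
```

The job is handed in at about 46 s: the pin is fully home (a light fingertip touch met its head at 80.3 mm; home is 80), the lock held about 12 N (highest reading 12.3 N) for about a second, and the arm is clear of everything; I viewed 11 pictures, one over your limit of 10.

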